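# Put the scissors away in the instrument drawer

## Robot

A 6-joint arm with a two-finger parallel gripper is mounted at the origin on the work surface. World frame = base frame: x ahead of the robot, y to its left, z up, the work surface at z = 0. Lengths are in m, angles in rad, forces in N, time in s.
With the tool pointing down it reaches from about 0.375 to 0.9 m from the base axis. Payload 3.1 kg.
Tool frame: the origin (TCP) lies between the finger pads; the fingertips stand 17 mm ahead of it and the grasp point (between the pads) lies 2 mm behind it (robot.nose_length is the distance from the TCP to the fingertips, in m); z points along the fingers, y is the line along which they close (so a half turn about z gives the same grasp; the last joint's range is limited). The gripper opens to 87 mm and grips with 3 to 60 N. Pads are 19 mm wide; open, the fingers measure 117 mm over their backs; the gripper's body (75 mm by 190 mm) begins 51 mm behind the grasp point.
Start: joints at [1.097, 0.527, 1.433, -0, 1.181, -0.178], TCP at [0.182, 0.598, 0.21] pointing down, gripper open.
Joint ranges: [-3.08, 3.08], [-0.75, 2.2], [0.22, 2.44], [-1.43, 4.57], [0, 2.65], [-2.85, 2.85]. Speed limits (rad/s): [2.79, 2.79, 3.14, 3.14, 3.14, 3.14].

## Interface

Orientations are given as a unit quaternion [x, y, z, w].
In Python, from rig import robot, cams gives the robot as it stands.
- The arm moves only by the shell command python3 -m pendant 'ROWS' [FORCE]. ROWS is JSON, a list of rows, each an object with "jaw": the opening, from 0 (shut) to 1 (fully open); "linear": the shift along the tool's x, y, z in cm, a list of three; "twist": the turn about the tool's z in degrees. A call has 1 to 12 rows; each row shifts and turns the commanded pose from where the row before left it, along the tool's axes as they then stand; what a row does not reach is not made up. A row lasts 1/12 s, in which the tool goes at most 41.7 mm and 7.16 degrees, less where a joint would pass 70% of its speed; a pose out of reach is approached as far as the arm can. A call is refused whole if a number of a shift passes 4.17 or a number of a turn 7.16, either way. A call with a gripper value outside its range is refused whole. The fingers move at their own pace and stop on an object; FORCE is the grip in N (left out, the last holds). Time passes only in rows, so rows that do not move let the fingers close. It gives the time, the measured TCP pose, the force, the opening and the grip force at its end, in the units of the state.
- robot.get_obs(): the state, without advancing time (a new reading comes with each control period).
- cams.camera(name): name is "scene" or "top"; returns a dict with "color" (400x640x3 uint8, blue, green, red), "depth" (400x640 float32, m along the optical axis (not along the pixel's ray), 0 where there is no reading), "fov_y" (degrees; the focal length in pixels is half the picture's height over the tangent of half this angle, whatever the lens; pixels are square), "cx", "cy" (the principal point, pixels), "k1" (the pictures are not rectified: a ray, as slopes to the right and down, at radius r is drawn at 1 + k1 r^2 times it, then the intrinsics apply), "view" (4x4, takes a point from world to camera coordinates). Camera axes: x right, y down, z forward; pixel columns grow to the right and rows downward; lengths in m; the calibration is good to about 2 mm. A picture is of the moment at which its call begins.
- robot.hand_in(): hands the job in; it is judged then, once.
The state is a dict: "time": time; "q": joint angles; "joint_velocities": joint speeds; "joint_torque": joint torques, N m; "position": TCP position; "tool_rot": TCP orientation; "ft_force": force on the tool from outside, world axes, zero at the start; "moment": the same for the moment, N m; "grip_width": finger opening in m; "grip_force": force on a finger pad.
Only numpy, scipy, OpenCV 4.12 (cv2) and the standard library are available. Lean on these libraries where they do the work, as an engineer would, in place of code of your own. Each camera call takes 0.05 s, during which the arm holds its last target. There are 200 camera calls.

## Task

Pull the top drawer of the small blue bench cabinet all the way out, lay the orange-handled scissors gently and flat on its floor in the compartment where the steel forceps are kept (not the one with the yellow tape roll), and push the drawer fully shut. Do not drop the scissors, leave the bottom drawer shut, and do not disturb the other things on the bench.

Things in the scene. Friction and masses are not known exactly. Their poses are not given: they have to be found in the camera images.
- cabinet: Fixed dark-blue steel bench cabinet, 300 deep (its x) by 330 wide (its y) by 150 high, two drawers one above the other. Origin: on the bench under the middle of its front face, which looks along its -x, roughly towards the robot; the carcass lies behind (x 0 to 300) and both drawers slide out along its -x. Its flat roof hides whatever part of a drawer is still inside.
- top_drawer (a joint): How far the top drawer is out (m): 0 fully shut (front panel against the cabinet), 0.19 at the outer stop; it starts partly out. It slides with about 2.5 N of friction and stays where it is left. No latch.
- top_drawer_handle (a point): Middle of the top drawer's aluminium bar pull: a round bar 10 mm thick and 120 mm long along the cabinet's y, 116 mm above the bench (34 mm below the cabinet's roof). It moves with the drawer. Its axis stands 42 mm in front of the front panel's outer face, on two end posts, so a gap of 37 mm is clear behind it. Axes as the cabinet's.
- top_drawer_floor (a point): Point on the top drawer's dark inner floor, 84 mm over the bench, midway across, 50 mm behind the inner side of its front panel; moves with it, axes as the cabinet's. From it the tray reaches x -50 to +196 and y -150 to +150 mm; side walls 54 mm high, front panel 64 mm (16 thick). With the drawer at its stop the floor from x = -50 to +140 is open to the sky; the rest is under the roof, 62 mm up.
- top_drawer_partition (a point): Point on the top edge of the top drawer's grey partition, 34 mm straight above the floor point, moving with it. The partition, 4 mm thick, runs the full length along x at y = 0 and makes two compartments, each 148 mm wide: one on the +y side, one on the -y side. Which of them holds the forceps varies.
- bottom_drawer (a joint): How far the bottom drawer is out (m): 0 shut, as it starts. It has the same kind of bar pull, 44 mm above the bench.
- scissors: Closed, rigid scissors with orange handles, lying flat, 147 mm long, about 70 g. Origin: underside of the solid neck of the handles, near the balance point; z up, x along the blades to the tip at +70 mm. The neck to grip is 24 mm wide (y) and 12 high, x -17 to +17; blades 15 wide, 4 thick, 4 mm off the bench; the two finger loops reach to x = -78 mm and measure 69 mm across (y), 12 thick.
- forceps: Steel forceps, 120 mm long (x), up to 14 mm wide and 9 mm high, lying loose lengthwise in one compartment of the top drawer, near the drawer's outer side wall. Origin: middle of the underside.
- tape_roll: Yellow roll of label tape, 54 mm across, 19 mm high, lying flat in the other compartment of the top drawer. Origin: centre of the underside.
- petri_dishes: Bystander: pile of two filled petri dishes, 93 mm across, 30 mm high, on the bench near the scissors. Origin: centre of the underside.
- flask: Bystander: conical glass flask, 85 mm across, 130 mm high. Origin: centre of the underside.
- tube_rack: Bystander: blue rack with capped tubes, 200 (x) by 85 by 97 mm high. Origin: centre of the underside.
- pen_cup: Bystander: black cup with marker pens, 80 mm across, 142 mm high with the pens. Origin: centre of the underside.
- wash_bottle: Bystander: white wash bottle with red cap and spout, 66 mm across, 190 mm high. Origin: centre of the underside.

How it is judged:
By the outcome, as a careful person would: the job done as asked, in the order asked, and still so for the second after the job is handed in, with the robot touching nothing.
It also fails if it takes over 67 s, if anything falls off the work surface, if the arm or the gripper's body presses on something with over 40 N, if the wrist force passes 120 N, or if a joint passes its speed limit or range.

## Working session

There is one attempt and no reset: what is moved stays moved. The work goes in short steps, Python scripts to look and compute and a shell command to move; the robot and the scene stay as the last step left them, time stands still between calls to the robot, and variables do not carry over. Pictures are saved under pics/ and viewed, at most 10 in all, crops included, and the job is handed in when it is done.

```bash
ls; mkdir -p pics; cat > h.py <<'E'
import numpy as np, cv2
from rig import robot, cams
def K(c):
    f=200/np.tan(np.radians(c['fov_y'])/2)
    return np.array([[f,0,c['cx']],[0,f,c['cy']],[0,0,1]]), np.array([c['k1'],0,0,0,0.])
def rays(c,uv):
    k,d=K(c); n=cv2.undistortPoints(np.float64(uv).reshape(-1,1,2),k,d)[:,0]
    V=np.array(c['view']); R=V[:3,:3]; o=-R.T@V[:3,3]
    return o,np.c_[n,np.ones(len(n))]@R
def plane(c,uv,z):
    o,r=rays(c,uv); return o+r*((z-o[2])/r[:,2])[:,None]
def depthpts(c,uv):
    uv=np.array(uv,int).reshape(-1,2); o,r=rays(c,uv); return o+r*c['depth'][uv[:,1],uv[:,0]][:,None]
def proj(c,p):
    k,d=K(c); V=np.array(c['view']); return cv2.projectPoints(np.float64(p).reshape(-1,1,3),cv2.Rodrigues(V[:3,:3])[0],V[:3,3],k,d)[0][:,0]
E
python3 - <<'E'
from h import *
for n in ['scene','top']:
    c=cams.camera(n); cv2.imwrite(f'pics/{n}0.png',c['color']); np.savez(f'{n}0.npz',**c)
    print(n,c['fov_y'],c['k1'],np.round(c['view'],3).tolist())
print(robot.get_obs())
E
```

```text
pics
scene 55.43750959506447 -0.025699578147678873 [[-0.849, 0.528, 0.014, 0.538], [0.402, 0.663, -0.632, -0.169], [-0.343, -0.531, -0.775, 1.725], [0.0, 0.0, 0.0, 1.0]]
top 57.12659377756612 -0.028594029103342872 [[0.01, -1.0, 0.003, -0.049], [-0.999, -0.01, -0.051, 0.636], [0.051, -0.002, -0.999, 1.243], [0.0, 0.0, 0.0, 1.0]]
{'time': 0.1, 'q': array([ 1.09752276e+00,  5.28410034e-01,  1.43376944e+00,  7.31334931e-06,
        1.18142937e+00, -1.78482414e-01]), 'joint_velocities': array([-0.00058796, -0.00134991, -0.00155521,  0.0001361 ,  0.00183596,
        0.00012026]), 'joint_torque': array([-5.53393438e-04, -4.40991282e+01, -1.77150893e+01,  6.34774799e-02,
        5.34393790e-02, -4.47542573e-05]), 'position': array([0.18122638, 0.59742613, 0.20934841]), 'tool_rot': array([ 1.46863749e-01,  9.89156218e-01, -9.53957446e-04, -3.25936180e-04]), 'ft_force': array([-0.5139475 ,  0.60445347,  0.05762528]), 'moment': array([ 0.00783686, -0.0299812 , -0.02676337]), 'grip_force': 0.0, 'grip_width': 0.0872685900019862}
```

View pics/scene0.png

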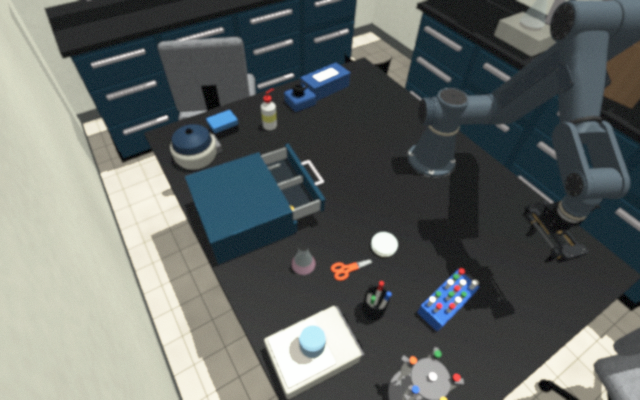

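View pics/top0.png

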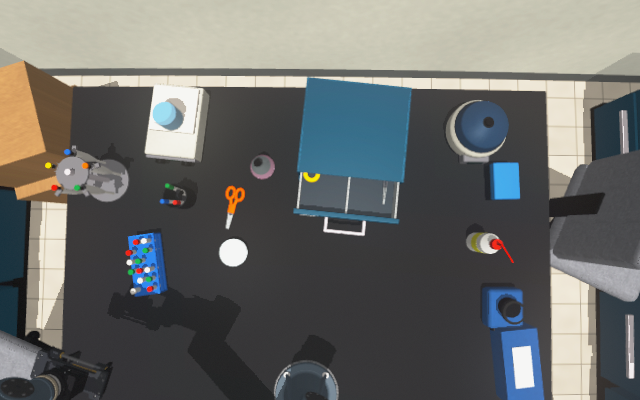

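The top view shows the cabinet at about (350,150), with its handle at (345,228). The forceps at (385,190) are in the right (-y) compartment and the tape at (312,174) in the left. The scissors have their loops at (234,192) and tip at (229,228), with the flask at (262,166) and the dishes at (233,252).

```bash
cat >> h.py <<'E'
def scissors(c,z=0.010,roi=None):
    hsv=cv2.cvtColor(c['color'],cv2.COLOR_BGR2HSV)
    m=cv2.inRange(hsv,(4,150,120),(16,255,255))
    if roi is not None:
        k=np.zeros_like(m);x0,y0,x1,y1=roi;k[y0:y1,x0:x1]=1;m=m*k
    return m
E
python3 - <<'E'
from h import *
c=dict(np.load('top0.npz')); im=c['color']; hsv=cv2.cvtColor(im,cv2.COLOR_BGR2HSV)
# roof from depth
ys,xs=np.mgrid[60:250,280:425]; uv=np.c_[xs.ravel(),ys.ravel()]; P=depthpts(c,uv)
roof=(abs(P[:,2]-.15)<.01)
print('roof z',np.median(P[roof,2]))
m=np.zeros((400,640),np.uint8); m[uv[roof,1],uv[roof,0]]=255
cn=max(cv2.findContours(m,0,2)[0],key=cv2.contourArea)
r=cv2.minAreaRect(plane(c,cn[:,0]+0.0,.15)[:,:2].astype(np.float32)); print('roof',r,cv2.boxPoints(r).round(4).tolist())
# handle: bright low sat
roi=np.zeros((400,640),np.uint8); roi[212:240,318:372]=1
h=cv2.inRange(hsv,(0,0,150),(180,70,255))*roi
cn=max(cv2.findContours(h,0,2)[0],key=cv2.contourArea); print('hbox px',cv2.boundingRect(cn))
Q=plane(c,cn[:,0]+0.0,.116)[:,:2].astype(np.float32); r=cv2.minAreaRect(Q); print('handle',r,cv2.boxPoints(r).round(4).tolist())
# scissors
s=scissors(c,roi=(205,180,255,240)); b=cv2.inRange(hsv,(0,0,110),(180,80,255)); k=np.zeros_like(b);k[205:232,220:236]=1;b*=k
for n,mm,z in(('orange',s,.010),('blade',b,.007)):
    v,u=np.nonzero(mm); p=plane(c,np.c_[u,v]+0.0,z)[:,:2]; print(n,len(p),p.mean(0),p.min(0),p.max(0))
v,u=np.nonzero(s|b); p=plane(c,np.c_[u,v]+0.0,.009)[:,:2]; l=cv2.fitLine(p.astype(np.float32),2,0,.01,.01).ravel(); print('axis',l,np.degrees(np.arctan2(-l[1],-l[0])))
t=(p-l[2:])@l[:2]; print('ends',l[2:]+t.min()*l[:2],l[2:]+t.max()*l[:2],t.ptp() if hasattr(t,'ptp') else np.ptp(t))
# petri, flask, forceps
for n,(x0,y0,x1,y1),lo,hi,z in(('petri',(210,235,255,272),(0,0,180),(180,60,255),.03),('forceps',(375,175,397,212),(0,0,120),(180,60,255),.09),('tape',(295,165,325,190),(20,120,120),(35,255,255),.10)):
    mm=cv2.inRange(hsv[y0:y1,x0:x1],lo,hi); v,u=np.nonzero(mm); p=plane(c,np.c_[u+x0,v+y0]+0.0,z)[:,:2]; print(n,len(p),p.mean(0),p.min(0),p.max(0))
a=im[120:280,200:420]; cv2.imwrite('pics/crop1.png',cv2.resize(a,None,fx=3.5,fy=3.5,interpolation=2))
E
```

```text
roof z 0.14959156815616792
roof ((0.8700258135795593, -0.14666953682899475), (0.3279476463794708, 0.2988191545009613), 84.69731140136719) [[0.7060999870300293, -0.296099990606308], [1.003600001335144, -0.3237000107765198], [1.034000039100647, 0.00279999990016222], [0.7364000082015991, 0.030400000512599945]]
hbox px (323, 217, 43, 19)
handle ((0.5679820775985718, -0.11863140761852264), (0.13135574758052826, 0.048553626984357834), 85.91844177246094) [[0.5390999913215637, -0.18240000307559967], [0.5874999761581421, -0.1859000027179718], [0.5968999862670898, -0.05480000004172325], [0.5483999848365784, -0.05139999836683273]]
orange 301 [0.66604001 0.25556857] [0.60899097 0.22042479] [0.70581574 0.28667058]
blade 84 [0.58419787 0.27321351] [0.55712197 0.25789821] [0.60894006 0.28474701]
axis [ 0.9781653  -0.20782836  0.6482376   0.25949314] 168.00487
ends [0.55679783 0.27892112] [0.70269857 0.24792195] 0.14915755359669278
petri 617 [0.47669583 0.25015051] [0.43300367 0.20244563] [0.52067751 0.29727713]
forceps 94 [ 0.66123492 -0.2632513 ] [ 0.61819525 -0.28776602] [ 0.69576635 -0.24232138]
tape 106 [ 0.72384052 -0.01129316] [ 0.70837205 -0.03786998] [0.74052633 0.01369679]
```

View pics/crop1.png

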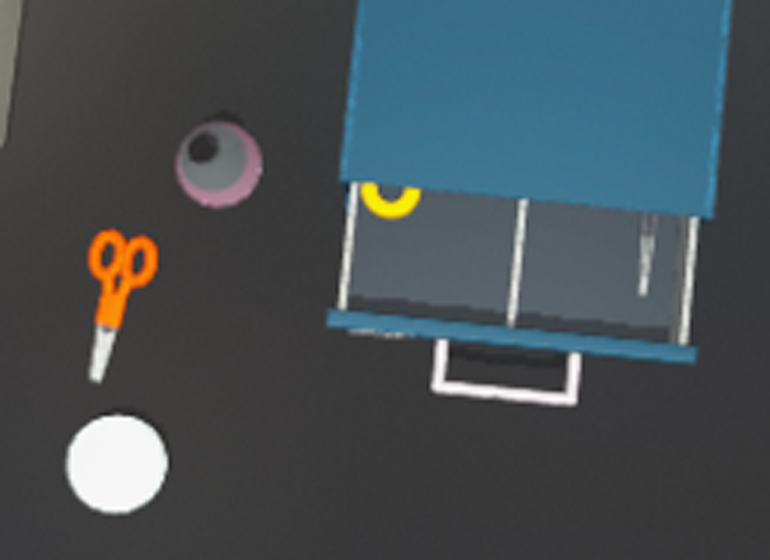

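Cabinet yaw is -5.3°, the handle is near (0.549,-0.117) and the drawer is about 115 mm out. I'll twist the tool to line up with the cabinet, then move over the handle.

```bash
python3 -m pendant '[{"jaw":0.42,"linear":[0,0,0],"twist":7.13},{"jaw":0.42,"linear":[0,0,0],"twist":7.13},{"jaw":0.42,"linear":[0,0,0],"twist":7.13},{"jaw":0.42,"linear":[0,0,0],"twist":7.13},{"jaw":0.42,"linear":[0,0,0],"twist":7.13},{"jaw":0.42,"linear":[0,0,0],"twist":7.13},{"jaw":0.42,"linear":[0,0,0],"twist":7.13},{"jaw":0.42,"linear":[0,0,0],"twist":7.13},{"jaw":0.42,"linear":[0,0,0],"twist":7.13},{"jaw":0.42,"linear":[0,0,0],"twist":7.13},{"jaw":0.42,"linear":[0,0,0],"twist":7.13},{"jaw":0.42,"linear":[0,0,0],"twist":0}]' 20
python3 -m pendant '[{"jaw":0.42,"linear":[-3.4,2.2,0],"twist":0},{"jaw":0.42,"linear":[-3.4,2.2,0],"twist":0},{"jaw":0.42,"linear":[-3.4,2.2,0],"twist":0},{"jaw":0.42,"linear":[-3.4,2.2,0],"twist":0},{"jaw":0.42,"linear":[-3.4,2.2,0],"twist":0},{"jaw":0.42,"linear":[-3.4,2.2,0],"twist":0},{"jaw":0.42,"linear":[-3.4,2.2,0],"twist":0},{"jaw":0.42,"linear":[-3.4,2.2,0],"twist":0},{"jaw":0.42,"linear":[-3.4,2.2,0],"twist":0},{"jaw":0.42,"linear":[-3.4,2.2,0],"twist":0},{"jaw":0.42,"linear":[-3.4,2.2,0],"twist":0},{"jaw":0.42,"linear":[0,0,0],"twist":0}]'
cat >> h.py <<'E'
A=np.radians(-5.3); CX=np.array([np.cos(A),np.sin(A)]); CY=np.array([-np.sin(A),np.cos(A)]); C0=np.array([.7213,-.1329])
from scipy.spatial.transform import Rotation
def to(w):
    """remaining shift to world point w in tool axes, cm"""
    o=robot.get_obs(); R=Rotation.from_quat(o['tool_rot']).as_matrix()
    print('pos',o['position'].round(4),'yaw y',np.degrees(np.arctan2(R[1,1],R[0,1])).round(2),'tilt',R[:,2].round(4),'f',o['ft_force'].round(1),'jaw',round(o['grip_width'],4),'t',o['time'])
    print('shift cm',(R.T@(np.array(w)-o['position'])*100).round(2))
def cab(x,y,z): return np.r_[C0+x*CX+y*CY,z]
E
python3 -c "
from h import *
to([.549,-.1174,.2])"
```

```text
time: 1.1
position: [0.1814, 0.5977, 0.2097]
tool_rot: [0.74, 0.673, -0.001, 0.0]
ft_force: [-0.5, 0.1, 0.3]
grip_width: 0.0367
grip_force: 0.0
time: 2.1
position: [0.392, 0.1978, 0.2105]
tool_rot: [0.741, 0.672, 0.001, 0.002]
ft_force: [-0.5, 0.3, 0.1]
grip_width: 0.0366
grip_force: 0.0
pos [0.392  0.1978 0.2105] yaw y -5.57 tilt [ 0.0034 -0.0022 -1.    ] f [-0.5  0.3  0.1] jaw 0.0366 t 2.1
shift cm [-29.85  18.68   1.17]
```

```bash
python3 -m pendant '[{"jaw":0.42,"linear":[-3.3,2.07,0],"twist":0},{"jaw":0.42,"linear":[-3.3,2.07,0],"twist":0},{"jaw":0.42,"linear":[-3.3,2.07,0],"twist":0},{"jaw":0.42,"linear":[-3.3,2.07,0],"twist":0},{"jaw":0.42,"linear":[-3.3,2.07,0],"twist":0},{"jaw":0.42,"linear":[-3.3,2.07,0],"twist":0},{"jaw":0.42,"linear":[-3.3,2.07,0],"twist":0},{"jaw":0.42,"linear":[-3.3,2.07,0],"twist":0},{"jaw":0.42,"linear":[-3.4,2.1,0],"twist":0},{"jaw":0.42,"linear":[0,0,0],"twist":0},{"jaw":0.42,"linear":[0,0,0],"twist":0}]'
python3 -c "
from h import *
to([.549,-.1174,.118])
c=cams.camera('top'); a=c['color'][150:270,270:430]; cv2.imwrite('pics/t1.png',cv2.resize(a,None,fx=4,fy=4))
c=cams.camera('scene'); print(proj(c,[.549,-.1174,.116]))
"
```

```text
time: 3.02
position: [0.5468, -0.1125, 0.2097]
tool_rot: [0.739, 0.673, 0.0, -0.0]
ft_force: [-1.0, 0.8, -0.2]
grip_width: 0.037
grip_force: 0.0
pos [ 0.5468 -0.1125  0.2097] yaw y -5.36 tilt [ 0.e+00  2.e-04 -1.e+00] f [-1.   0.8 -0.2] jaw 0.037 t 3.0167
shift cm [-0.47  0.27  9.17]
[[314.77449887 171.17562025]]
```

```bash
python3 -m pendant '[{"jaw":0.42,"linear":[-0.4,0.25,1],"twist":0},{"jaw":0.42,"linear":[0,0,1.5],"twist":0},{"jaw":0.42,"linear":[0,0,1.5],"twist":0},{"jaw":0.42,"linear":[0,0,1.5],"twist":0},{"jaw":0.42,"linear":[0,0,1],"twist":0},{"jaw":0.42,"linear":[0,0,1],"twist":0},{"jaw":0.42,"linear":[0,0,1],"twist":0},{"jaw":0.42,"linear":[0,0,0.5],"twist":0},{"jaw":0.42,"linear":[0,0,0],"twist":0},{"jaw":0.42,"linear":[0,0,0],"twist":0}]'
python3 -m pendant '[{"jaw":0,"linear":[0,0,0],"twist":0},{"jaw":0,"linear":[0,0,0],"twist":0},{"jaw":0,"linear":[0,0,0],"twist":0},{"jaw":0,"linear":[0,0,0],"twist":0},{"jaw":0,"linear":[0,0,0],"twist":0},{"jaw":0,"linear":[0,0,0],"twist":0}]' 25
```

```text
time: 3.95
position: [0.5482, -0.115, 0.1202]
tool_rot: [0.739, 0.674, -0.0, -0.0]
ft_force: [-0.1, 0.1, -0.4]
grip_width: 0.0363
grip_force: 0.0
time: 4.45
position: [0.5482, -0.1151, 0.1204]
tool_rot: [0.739, 0.674, 0.0, 0.0]
ft_force: [-0.2, 0.5, -0.3]
grip_width: 0.0048
grip_force: 0.0
```

```bash
python3 - <<'E'
from h import *
o=[]
for n,(x0,y0,x1,y1) in(('scene',(230,110,390,240)),('top',(270,140,430,270))):
    c=cams.camera(n); np.savez(n+'1.npz',**c); o.append(cv2.resize(c['color'][y0:y1,x0:x1],(400,325),interpolation=2)); print(proj(c,[[.549,-.1174,.116],[.5482,-.115,.103]]))
cv2.imwrite('pics/g1.png',np.hstack(o)); print(robot.get_obs()['grip_width'],robot.get_obs()['grip_force'])
E
```

```text
[[314.77449887 171.17562025]
 [315.19994442 173.70245954]]
[[343.72776978 232.16622469]
 [342.69733817 232.32837852]]
0.0020125721439444404 0.0
```

View pics/g1.png

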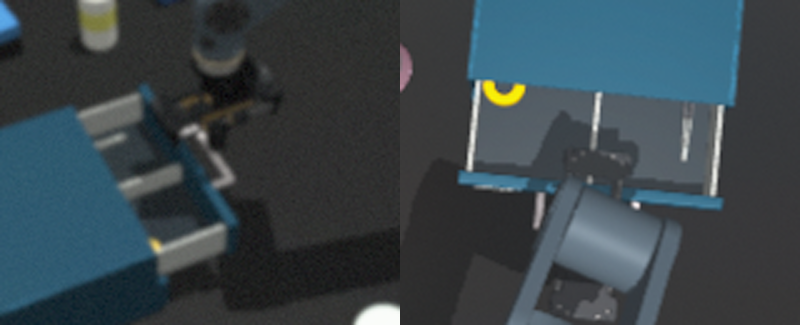

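The scene crop shows the whole bar still visible, with the fingers beyond or above it, so the grasp missed. I'll check the bar's depth points in both views.

```bash
python3 - <<'E'
from h import *
for n,roi in(('top0',(318,214,372,240)),('scene0',(296,155,330,190)),('scene1',(296,155,330,190))):
    c=dict(np.load(n+'.npz')); hsv=cv2.cvtColor(c['color'],cv2.COLOR_BGR2HSV); x0,y0,x1,y1=roi
    m=cv2.inRange(hsv[y0:y1,x0:x1],(0,0,140),(180,70,255)); v,u=np.nonzero(m); uv=np.c_[u+x0,v+y0]
    P=depthpts(c,uv); r=np.c_[(P[:,:2]-C0)@CX,(P[:,:2]-C0)@CY,P[:,2]]
    k=abs(r[:,2]-.118)<.012; r=r[k]; i=r[:,0]<np.percentile(r[:,0],2)+.012
    print(n,len(r),'x pct',np.percentile(r[:,0],[2,10,25,50,75]).round(3),'bar',np.median(r[i],0).round(4),'y',r[i][:,1].min().round(3),r[i][:,1].max().round(3))
    Q=plane(c,uv,.116)[:,:2]-C0; print(' plane x min',np.percentile(Q@CX,[2,10,25,50]).round(4),'y',np.percentile(Q@CY,[2,98]).round(4))
c=dict(np.load('scene1.npz'));ys,xs=np.mgrid[120:200,300:350];P=depthpts(c,np.c_[xs.ravel(),ys.ravel()]);d=np.hypot(P[:,0]-.548,P[:,1]+.115)<.07
k=d&(P[:,2]>.09)&(P[:,2]<.2); r=np.c_[xs.ravel(),ys.ravel(),(P[:,:2]-C0)@CX*1000,(P[:,:2]-C0)@CY*1000,P[:,2]*1000][k].astype(int); print(r[::max(1,len(r)//40)])
print((robot.get_obs()['position'][:2]-C0)@np.c_[CX,CY])
E
```

```text
top0 189 x pct [-0.175 -0.174 -0.172 -0.168 -0.153] bar [-0.1709 -0.001   0.1201] y -0.064 0.063
 plane x min [-0.1775 -0.176  -0.1733 -0.1691] y [-0.0646  0.0646]
scene0 95 x pct [-0.175 -0.173 -0.171 -0.168 -0.156] bar [-0.1694  0.0059  0.1194] y -0.063 0.067
 plane x min [-0.1816 -0.1797 -0.1762 -0.1707] y [-0.0696  0.0639]
scene1 21 x pct [-0.175 -0.173 -0.171 -0.169 -0.167] bar [-0.1705  0.0307  0.1197] y -0.067 0.062
 plane x min [-0.1783 -0.1753 -0.1737 -0.1714] y [-0.0697  0.0584]
[[ 318  156 -182    3  199]
 [ 308  161 -171  -58  120]
 [ 320  162 -186   13  174]
 [ 320  163 -187   13  168]
 [ 316  164 -178   -2  152]
 [ 311  165 -173  -35  118]
 [ 317  165 -177    8  157]
 [ 311  166 -170  -29  119]
 [ 317  166 -177    8  151]
 [ 310  167 -167  -31  113]
 [ 316  167 -174    4  144]
 [ 303  168 -124   -7  150]
 [ 316  168 -178   -1  131]
 [ 303  169 -124   -6  145]
 [ 317  169 -175   11  138]
 [ 303  170 -121   -1  145]
 [ 315  170 -167   12  137]
 [ 304  171 -121    7  148]
 [ 301  172 -112    0  139]
 [ 314  172 -167    3  117]
 [ 303  173 -116   10  142]
 [ 315  173 -167   11  119]
 [ 304  174 -116   19  145]
 [ 317  174 -173   17  117]
 [ 305  175 -118   23  143]
 [ 318  175 -173   26  120]
 [ 305  176 -113   32  148]
 [ 317  176 -166   31  122]
 [ 303  177 -114   13  123]
 [ 309  177 -125   42  147]
 [ 302  178 -113    7  112]
 [ 309  178 -124   45  144]
 [ 301  179 -111    1  101]
 [ 318  179 -165   42  115]
 [ 302  180 -113    6   99]
 [ 321  180 -170   56  122]
 [ 320  181 -166   57  119]
 [ 306  182 -115   38  119]
 [ 322  182 -171   64  117]
 [ 318  183 -153   65  121]
 [ 315  184 -142   61  117]
 [ 316  185 -145   64  113]]
[-0.17405489  0.0017457 ]
```

```bash
python3 - <<'E'
from h import *
c=dict(np.load('scene1.npz')); a=c['color'].copy()
cv2.imwrite('pics/g2.png',np.clip(cv2.resize(a[130:200,280:370],None,fx=8,fy=8,interpolation=2)*1.8,0,255))
E
```

```text
[ WARN:0@0.228] global loadsave.cpp:1063 imwrite_ Unsupported depth image for selected encoder is fallbacked to CV_8U.
```

View pics/g2.png

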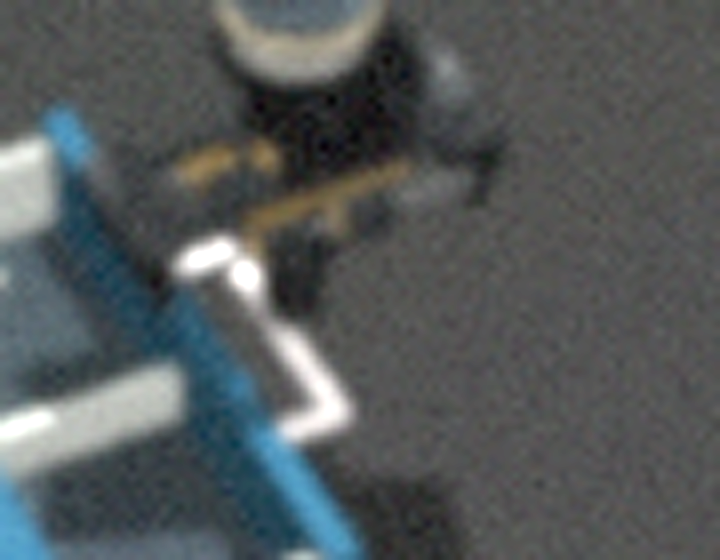

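```bash
python3 - <<'E'
from h import *
print('nose',robot.nose_length, [a for a in dir(robot) if a[0]!='_'])
for n in('scene1','top1'):
    c=dict(np.load(n+'.npz'));ys,xs=np.mgrid[0:400,0:640];uv=np.c_[xs.ravel(),ys.ravel()];uv=uv[c['depth'][uv[:,1],uv[:,0]]>0]
    P=depthpts(c,uv); r=np.c_[(P[:,:2]-C0)@CX,(P[:,:2]-C0)@CY,P[:,2]]
    for z in np.arange(.09,.30,.015):
        k=(abs(r[:,2]-z)<.0075)&(abs(r[:,0]+.174)<.13)&(abs(r[:,1])<.12)
        if z<.155:k&=(r[:,0]<-.135)&~((abs(r[:,0]+.17)<.009)&(r[:,2]<.125))
        if k.sum()>2: print(n,round(z,3),k.sum(),'x',np.percentile(r[k,0],[3,50,97]).round(3),'y',np.percentile(r[k,1],[3,50,97]).round(3))
E
```

```text
nose 0.017 ['Unreachable', 'get_obs', 'hand_in', 'nose_length']
scene1 0.12 18 x [-0.165 -0.151 -0.141] y [-0.062  0.06   0.066]
scene1 0.135 13 x [-0.184 -0.167 -0.162] y [-0.004  0.01   0.014]
scene1 0.15 22 x [-0.184 -0.176 -0.161] y [-0.004  0.01   0.014]
scene1 0.165 17 x [-0.186 -0.175 -0.16 ] y [0.008 0.012 0.014]
scene1 0.18 7 x [-0.187 -0.184 -0.165] y [0.01  0.013 0.015]
scene1 0.195 5 x [-0.25  -0.183 -0.1  ] y [-0.016  0.005  0.034]
scene1 0.21 99 x [-0.255 -0.153 -0.086] y [-0.027  0.034  0.042]
scene1 0.225 177 x [-0.256 -0.154 -0.087] y [-0.019  0.031  0.041]
scene1 0.24 380 x [-0.265 -0.148 -0.079] y [-0.03   0.017  0.039]
scene1 0.255 94 x [-0.244 -0.173 -0.086] y [-0.02   0.024  0.03 ]
scene1 0.27 57 x [-0.218 -0.177 -0.156] y [-0.012  0.025  0.028]
scene1 0.285 13 x [-0.217 -0.162 -0.158] y [0.004 0.025 0.035]
top1 0.12 24 x [-0.16  -0.15  -0.137] y [0.054 0.058 0.063]
top1 0.21 6 x [-0.25  -0.182 -0.119] y [-0.029  0.     0.037]
top1 0.225 24 x [-0.24  -0.229 -0.099] y [-0.031  0.     0.035]
top1 0.24 602 x [-0.266 -0.232 -0.08 ] y [-0.033  0.001  0.035]
top1 0.255 60 x [-0.261 -0.106 -0.085] y [-0.031 -0.003  0.037]
```

Depth shows the hand is centred over the bar, but the fingertips are at z≈0.13, about 27 mm higher than the reported pose implies. I'll open and go down further, watching the force.

```bash
python3 -m pendant '[{"jaw":0.42,"linear":[0,0.2,0],"twist":0},{"jaw":0.42,"linear":[0,0,0],"twist":0},{"jaw":0.42,"linear":[0,0,0],"twist":0},{"jaw":0.42,"linear":[0,0,0],"twist":0},{"jaw":0.42,"linear":[0,0,0],"twist":0},{"jaw":0.42,"linear":[0,0,0.5],"twist":0},{"jaw":0.42,"linear":[0,0,0.5],"twist":0},{"jaw":0.42,"linear":[0,0,0.3],"twist":0},{"jaw":0.42,"linear":[0,0,0],"twist":0}]'
python3 -m pendant '[{"jaw":0.42,"linear":[0,0,0.5],"twist":0},{"jaw":0.42,"linear":[0,0,0.5],"twist":0},{"jaw":0.42,"linear":[0,0,0.4],"twist":0},{"jaw":0.42,"linear":[0,0,0],"twist":0}]'
python3 -m pendant '[{"jaw":0,"linear":[0,0,0],"twist":0},{"jaw":0,"linear":[0,0,0],"twist":0},{"jaw":0,"linear":[0,0,0],"twist":0},{"jaw":0,"linear":[0,0,0],"twist":0},{"jaw":0,"linear":[0,0,0],"twist":0},{"jaw":0,"linear":[0,0,0],"twist":0},{"jaw":0,"linear":[0,0,0],"twist":0}]' 25
```

```text
time: 5.3
position: [0.5493, -0.1149, 0.1061]
tool_rot: [0.739, 0.674, -0.0, -0.001]
ft_force: [0.2, 0.1, -0.1]
grip_width: 0.0361
grip_force: 0.0
time: 5.63
position: [0.5494, -0.115, 0.0922]
tool_rot: [0.739, 0.674, -0.0, -0.001]
ft_force: [-0.8, 1.3, -0.8]
grip_width: 0.0365
grip_force: 0.0
time: 6.22
position: [0.5504, -0.1153, 0.0935]
tool_rot: [0.739, 0.674, 0.0, 0.0]
ft_force: [0.7, -0.0, 0.3]
grip_width: 0.0093
grip_force: 25.0
```

Bar gripped (9.3 mm, 25 N). Pulling out.

```bash
python3 -m pendant '[{"jaw":0,"linear":[0,-0.6,0],"twist":0},{"jaw":0,"linear":[0,-1,0],"twist":0},{"jaw":0,"linear":[0,-1,0],"twist":0},{"jaw":0,"linear":[0,-1,0],"twist":0},{"jaw":0,"linear":[0,-1,0],"twist":0},{"jaw":0,"linear":[0,-1,0],"twist":0},{"jaw":0,"linear":[0,-0.8,0],"twist":0},{"jaw":0,"linear":[0,-0.4,0],"twist":0},{"jaw":0,"linear":[0,-0.3,0],"twist":0},{"jaw":0,"linear":[0,0,0],"twist":0}]'
python3 -m pendant '[{"jaw":0,"linear":[0,-0.2,0],"twist":0},{"jaw":0,"linear":[0,-0.2,0],"twist":0},{"jaw":0,"linear":[0,0,0],"twist":0}]'
python3 -c "
from h import *
to(cab(-.248,0,.09)); print((robot.get_obs()['position'][:2]-C0)@np.c_[CX,CY])"
```

```text
time: 7.05
position: [0.4782, -0.1086, 0.0934]
tool_rot: [0.739, 0.674, -0.001, -0.001]
ft_force: [-0.9, -0.4, 4.0]
grip_width: 0.0091
grip_force: 25.0
time: 7.3
position: [0.4757, -0.1084, 0.0934]
tool_rot: [0.739, 0.674, 0.0, 0.0]
ft_force: [1.2, 0.3, 3.2]
grip_width: 0.0092
grip_force: 25.0
pos [ 0.4757 -0.1084  0.0934] yaw y -5.31 tilt [ 5.e-04 -4.e-04 -1.e+00] f [1.2 0.3 3.2] jaw 0.0092 t 7.3
shift cm [-0.17 -0.11  0.34]
[-0.24686173  0.00169708]
```

```bash
python3 -m pendant '[{"jaw":0,"linear":[0,-0.2,0],"twist":0},{"jaw":0,"linear":[0,-0.2,0],"twist":0},{"jaw":0,"linear":[0,0,0],"twist":0}]'
python3 -m pendant '[{"jaw":0,"linear":[0,-0.2,0],"twist":0},{"jaw":0,"linear":[0,-0.2,0],"twist":0},{"jaw":0,"linear":[0,0,0],"twist":0}]'
```

```text
time: 7.55
position: [0.4741, -0.1083, 0.0935]
tool_rot: [0.74, 0.673, 0.002, 0.002]
ft_force: [6.0, 1.8, -1.4]
grip_width: 0.0092
grip_force: 25.0
time: 7.8
position: [0.4742, -0.1084, 0.0935]
tool_rot: [0.74, 0.672, 0.005, 0.006]
ft_force: [15.1, 5.4, -7.9]
grip_width: 0.0091
grip_force: 25.0
```

At the stop (15 N, bar at cabinet x = -0.248). I'll release, lift, and go to the scissors.

```bash
python3 -m pendant '[{"jaw":0,"linear":[0,0.5,0],"twist":0},{"jaw":0.42,"linear":[0,0,0],"twist":0},{"jaw":0.42,"linear":[0,0,0],"twist":0},{"jaw":0.42,"linear":[0,0,0],"twist":0},{"jaw":0.42,"linear":[0,0,0],"twist":0},{"jaw":0.42,"linear":[0,0,-1],"twist":0},{"jaw":0.42,"linear":[0,0,-2],"twist":0},{"jaw":0.42,"linear":[0,0,-3],"twist":0},{"jaw":0.42,"linear":[0,0,-3],"twist":0},{"jaw":0.42,"linear":[0,0,-2],"twist":0},{"jaw":0.42,"linear":[0,0,0],"twist":0}]'
python3 -m pendant '[{"jaw":0.5,"linear":[0,0,0],"twist":-7},{"jaw":0.5,"linear":[0,0,0],"twist":-7},{"jaw":0.5,"linear":[0,0,0],"twist":-7},{"jaw":0.5,"linear":[0,0,0],"twist":-7},{"jaw":0.5,"linear":[0,0,0],"twist":-7},{"jaw":0.5,"linear":[0,0,0],"twist":-7},{"jaw":0.5,"linear":[0,0,0],"twist":-7},{"jaw":0.5,"linear":[0,0,0],"twist":-7},{"jaw":0.5,"linear":[0,0,0],"twist":-7},{"jaw":0.5,"linear":[0,0,0],"twist":-7},{"jaw":0.5,"linear":[0,0,0],"twist":-7},{"jaw":0.5,"linear":[0,0,0],"twist":-6}]'
python3 - <<'E'
from h import *
to([.626,.264,.12])
c=cams.camera('top'); np.savez('top2.npz',**c); print('flask',plane(c,[[262.6,167]],.02))
ys,xs=np.mgrid[150:260,270:420]; hsv=cv2.cvtColor(c['color'],cv2.COLOR_BGR2HSV)
h=cv2.inRange(hsv,(0,0,100),(180,80,255))
uv=np.argwhere(h[185:232,372:400])[:,::-1]+[372,185]; P=depthpts(c,uv); r=np.c_[(P[:,:2]-C0)@CX,(P[:,:2]-C0)@CY,P[:,2]]
k=(r[:,2]<.11)&(r[:,2]>.08); print('forceps cab',k.sum(), np.percentile(r[k],[2,50,98],axis=0).round(3).tolist())
cv2.imwrite('pics/t2.png',cv2.resize(c['color'][140:270,200:430],None,fx=3.4,fy=3.4,interpolation=2))
E
```

```text
time: 8.72
position: [0.474, -0.1089, 0.2068]
tool_rot: [0.739, 0.674, 0.001, 0.003]
ft_force: [1.0, -0.8, 0.2]
grip_width: 0.0364
grip_force: 0.0
time: 9.72
position: [0.4707, -0.1074, 0.2017]
tool_rot: [0.105, 0.995, 0.001, -0.002]
ft_force: [0.9, -1.3, 0.1]
grip_width: 0.0437
grip_force: 0.0
pos [ 0.4707 -0.1074  0.2017] yaw y 78.0 tilt [-0.0037  0.0016 -1.    ] f [ 0.9 -1.3  0.1] jaw 0.0437 t 9.7167
shift cm [-7.5  39.55  8.17]
flask [[0.76790451 0.15649975 0.02      ]]
forceps cab 805 [[-0.156, -0.148, 0.08], [-0.084, -0.115, 0.084], [-0.013, -0.084, 0.096]]
```

View pics/t2.png

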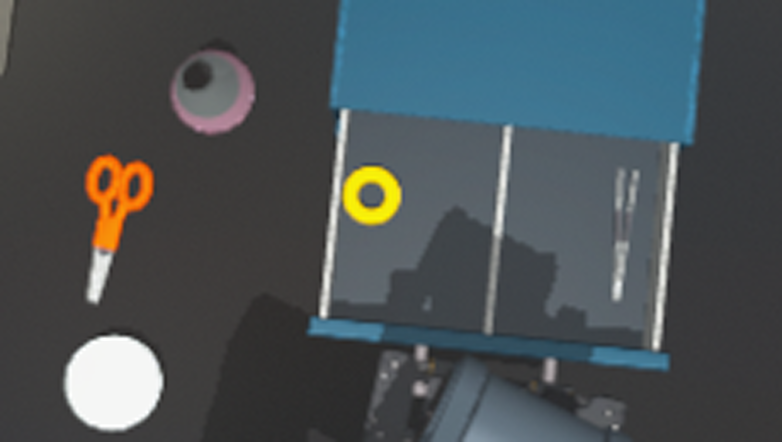

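The drawer is fully open. The forceps (crop x≈613–637) lie along the right wall, leaving about 98 mm beside the partition. Now over the scissors.

```bash
python3 -m pendant '[{"jaw":0.5,"linear":[-0.75,3.6,0],"twist":0},{"jaw":0.5,"linear":[-0.75,3.6,0],"twist":0},{"jaw":0.5,"linear":[-0.75,3.6,0],"twist":0},{"jaw":0.5,"linear":[-0.75,3.6,0],"twist":0},{"jaw":0.5,"linear":[-0.75,3.6,0],"twist":0},{"jaw":0.5,"linear":[-0.75,3.6,0],"twist":0},{"jaw":0.5,"linear":[-0.75,3.6,0],"twist":0},{"jaw":0.5,"linear":[-0.75,3.6,0],"twist":0},{"jaw":0.5,"linear":[-0.75,3.6,0],"twist":0},{"jaw":0.5,"linear":[-0.75,3.6,0],"twist":0},{"jaw":0.5,"linear":[0,3.4,0],"twist":0},{"jaw":0.5,"linear":[0,0,0],"twist":0}]'
python3 -c "
from h import *
to([.626,.264,.06])"
```

```text
time: 10.77
position: [0.6298, 0.267, 0.2013]
tool_rot: [0.106, 0.994, 0.001, -0.0]
ft_force: [0.0, 0.3, 0.2]
grip_width: 0.0437
grip_force: 0.0
pos [0.6298 0.267  0.2013] yaw y 77.82 tilt [-6.0e-04  3.1e-03 -1.0e+00] f [0.  0.3 0.2] jaw 0.0437 t 10.7667
shift cm [ 0.29 -0.41 14.13]
```

```bash
python3 -m pendant '[{"jaw":0.5,"linear":[0.3,-0.4,1],"twist":0},{"jaw":0.5,"linear":[0,0,3],"twist":0},{"jaw":0.5,"linear":[0,0,3],"twist":0},{"jaw":0.5,"linear":[0,0,3],"twist":0},{"jaw":0.5,"linear":[0,0,3],"twist":0},{"jaw":0.5,"linear":[0,0,2],"twist":0},{"jaw":0.5,"linear":[0,0,1],"twist":0},{"jaw":0.5,"linear":[0,0,0],"twist":0},{"jaw":0.5,"linear":[0,0,0],"twist":0}]'
python3 - <<'E'
from h import *
to([.626,.264,.0185])
c=cams.camera('scene'); np.savez('scene3.npz',**c); o=robot.get_obs()['position']
print(proj(c,[[.626,.264,.012],o,[o[0],o[1],.0]]))
ys,xs=np.mgrid[0:400,0:640];uv=np.c_[xs.ravel(),ys.ravel()];uv=uv[c['depth'][uv[:,1],uv[:,0]]>0];P=depthpts(c,uv)-[o[0],o[1],0]
for z in np.arange(.016,.12,.008):
    k=(abs(P[:,2]-z)<.004)&(np.hypot(P[:,0],P[:,1])<.06); 
    if k.sum()>1: print(z.round(3),k.sum(),P[k].min(0).round(3),P[k].max(0).round(3))
u,v=proj(c,[[.626,.264,.012]])[0].astype(int)
cv2.imwrite('pics/g3.png',np.clip(cv2.resize(c['color'][v-40:v+30,u-45:u+45],None,fx=8,fy=8,interpolation=2)*1.6,0,255).astype(np.uint8))
E
```

```text
time: 11.52
position: [0.6256, 0.2572, 0.0428]
tool_rot: [0.108, 0.994, -0.0, -0.001]
ft_force: [0.0, 0.8, 0.9]
grip_width: 0.0436
grip_force: 0.0
pos [0.6256 0.2572 0.0428] yaw y 77.62 tilt [-1.4e-03 -4.0e-04 -1.0e+00] f [0.  0.8 0.9] jaw 0.0436 t 11.5167
shift cm [0.1  0.67 2.43]
[[352.67765167 266.11496476]
 [352.35869192 260.37363909]
 [351.17865537 266.47329868]]
0.016 29 [-0.002 -0.028  0.012] [0.059 0.025 0.016]
0.056 7 [-0.007 -0.028  0.055] [0.016 0.027 0.06 ]
0.064 3 [-0.008 -0.028  0.064] [ 0.006 -0.022  0.067]
0.088 3 [-0.002 -0.024  0.086] [ 0.002 -0.02   0.089]
0.096 4 [ 0.002 -0.036  0.094] [ 0.003 -0.024  0.099]
0.104 4 [ 0.001 -0.04   0.105] [ 0.005 -0.028  0.107]
```

View pics/g3.png

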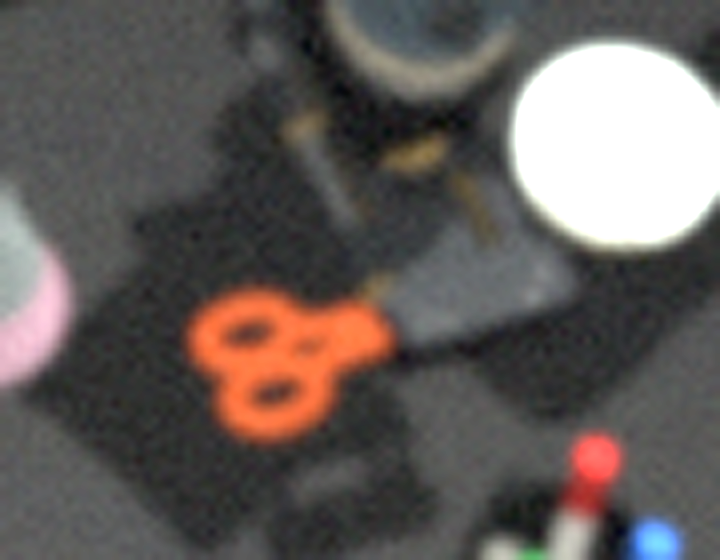

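The fingers are over the neck with tips at z≈0.053, so the 28 mm height offset holds. I'll correct y by +0.7 cm and descend, creeping at the end.

```bash
python3 -m pendant '[{"jaw":0.5,"linear":[0.1,0.67,0],"twist":0},{"jaw":0.5,"linear":[0,0,1],"twist":0},{"jaw":0.5,"linear":[0,0,1],"twist":0},{"jaw":0.5,"linear":[0,0,1],"twist":0},{"jaw":0.5,"linear":[0,0,0.7],"twist":0},{"jaw":0.5,"linear":[0,0,0.5],"twist":0},{"jaw":0.5,"linear":[0,0,0.3],"twist":0},{"jaw":0.5,"linear":[0,0,0],"twist":0},{"jaw":0.5,"linear":[0,0,0],"twist":0}]'
python3 -c "
from h import *
to([.626,.264,-.009])"
```

```text
time: 12.32
position: [0.6265, 0.2643, -0.002]
tool_rot: [0.107, 0.994, -0.0, -0.0]
ft_force: [0.8, 0.3, -0.1]
grip_width: 0.0432
grip_force: 0.0
pos [ 0.6265  0.2643 -0.002 ] yaw y 77.67 tilt [-3.e-04 -1.e-04 -1.e+00] f [ 0.8  0.3 -0.1] jaw 0.0432 t 12.3167
shift cm [ 0.04 -0.04  0.7 ]
```

```bash
python3 -m pendant '[{"jaw":0.5,"linear":[0,0,0.4],"twist":0},{"jaw":0.5,"linear":[0,0,0],"twist":0}]'
python3 -m pendant '[{"jaw":0.5,"linear":[0,0,0.2],"twist":0},{"jaw":0.5,"linear":[0,0,0],"twist":0}]'
python3 -m pendant '[{"jaw":0.5,"linear":[0,0,0.2],"twist":0},{"jaw":0.5,"linear":[0,0,0],"twist":0}]'
```

```text
time: 12.48
position: [0.6265, 0.2644, -0.0059]
tool_rot: [0.107, 0.994, -0.0, 0.0]
ft_force: [-0.8, 0.2, -0.0]
grip_width: 0.0438
grip_force: 0.0
time: 12.65
position: [0.6264, 0.2644, -0.0079]
tool_rot: [0.107, 0.994, -0.0, -0.0]
ft_force: [0.5, 0.6, 0.1]
grip_width: 0.0436
grip_force: 0.0
time: 12.82
position: [0.6263, 0.2644, -0.01]
tool_rot: [0.107, 0.994, -0.0, -0.0]
ft_force: [0.2, -0.1, 0.2]
grip_width: 0.0439
grip_force: 0.0
```

```bash
python3 -m pendant '[{"jaw":0.5,"linear":[0,0,0.15],"twist":0},{"jaw":0.5,"linear":[0,0,0],"twist":0}]'
python3 -m pendant '[{"jaw":0.5,"linear":[0,0,0.15],"twist":0},{"jaw":0.5,"linear":[0,0,0],"twist":0}]'
```

```text
time: 12.98
position: [0.6263, 0.2644, -0.0115]
tool_rot: [0.107, 0.994, -0.0, -0.0]
ft_force: [-0.3, -0.6, -0.8]
grip_width: 0.0431
grip_force: 0.0
time: 13.15
position: [0.6265, 0.2644, -0.0118]
tool_rot: [0.107, 0.994, -0.0, 0.0]
ft_force: [-1.3, -0.3, 5.1]
grip_width: 0.0437
grip_force: 2.4
```

The tips touch the bench at reported z = -0.0117. Back up about 2 mm and grip.

```bash
python3 -m pendant '[{"jaw":0.5,"linear":[0,0,-0.35],"twist":0},{"jaw":0.2,"linear":[0,0,0],"twist":0},{"jaw":0.2,"linear":[0,0,0],"twist":0},{"jaw":0.1,"linear":[0,0,0],"twist":0},{"jaw":0.1,"linear":[0,0,0],"twist":0},{"jaw":0.1,"linear":[0,0,0],"twist":0},{"jaw":0.1,"linear":[0,0,0],"twist":0}]' 18
python3 -m pendant '[{"jaw":0.1,"linear":[0,0,-0.3],"twist":0},{"jaw":0.1,"linear":[0,0,-0.7],"twist":0},{"jaw":0.1,"linear":[0,0,-1],"twist":0},{"jaw":0.1,"linear":[0,0,0],"twist":0},{"jaw":0.1,"linear":[0,0,0],"twist":0}]'
python3 -c "
from h import *
to(cab(-.099,-.049,.2))"
```

```text
time: 13.73
position: [0.6263, 0.2643, -0.0095]
tool_rot: [0.107, 0.994, -0.0, -0.0]
ft_force: [0.2, -0.4, 0.3]
grip_width: 0.0236
grip_force: 18.0
time: 14.15
position: [0.6275, 0.2647, 0.0122]
tool_rot: [0.107, 0.994, 0.0, 0.001]
ft_force: [0.4, 0.2, -1.1]
grip_width: 0.0237
grip_force: 18.0
pos [0.6275 0.2647 0.0122] yaw y 77.68 tilt [ 2.7e-03  7.0e-04 -1.0e+00] f [ 0.4  0.2 -1.1] jaw 0.0237 t 14.15
shift cm [ -8.47 -42.89 -18.81]
```

```bash
python3 -m pendant '[{"jaw":0.1,"linear":[0,0,-2],"twist":0},{"jaw":0.1,"linear":[0,0,-3],"twist":0},{"jaw":0.1,"linear":[0,0,-3],"twist":0},{"jaw":0.1,"linear":[0,0,-3],"twist":0},{"jaw":0.1,"linear":[0,0,-3],"twist":0},{"jaw":0.1,"linear":[0,0,-2.5],"twist":-2},{"jaw":0.1,"linear":[0,0,-1.3],"twist":-3},{"jaw":0.1,"linear":[0,0,0],"twist":-2},{"jaw":0.1,"linear":[0,0,0],"twist":0}]'
python3 -c "
from h import *
to(cab(-.099,-.049,.19))"
```

```text
time: 14.9
position: [0.627, 0.2646, 0.1904]
tool_rot: [0.046, 0.999, 0.0, 0.001]
ft_force: [-0.6, 0.9, -2.0]
grip_width: 0.0238
grip_force: 18.0
pos [0.627  0.2646 0.1904] yaw y 84.71 tilt [ 2.7e-03  6.0e-04 -1.0e+00] f [-0.6  0.9 -2. ] jaw 0.0238 t 14.9
shift cm [-3.150e+00 -4.361e+01  1.000e-02]
```

```bash
python3 -m pendant '[{"jaw":0.1,"linear":[-0.3,-2,0],"twist":0},{"jaw":0.1,"linear":[-0.3,-4,0],"twist":0},{"jaw":0.1,"linear":[-0.3,-4,0],"twist":0},{"jaw":0.1,"linear":[-0.3,-4,0],"twist":0},{"jaw":0.1,"linear":[-0.3,-4,0],"twist":0},{"jaw":0.1,"linear":[-0.3,-4,0],"twist":0},{"jaw":0.1,"linear":[-0.3,-4,0],"twist":0},{"jaw":0.1,"linear":[-0.3,-4,0],"twist":0},{"jaw":0.1,"linear":[-0.3,-4,0],"twist":0},{"jaw":0.1,"linear":[-0.3,-4,0],"twist":0},{"jaw":0.1,"linear":[0,-3,0],"twist":0},{"jaw":0.1,"linear":[0,-2,0],"twist":0}]'
python3 -m pendant '[{"jaw":0.1,"linear":[0,0,0],"twist":0},{"jaw":0.1,"linear":[0,0,0],"twist":0}]'
python3 -c "
from h import *
to(cab(-.099,-.049,.14))"
```

```text
time: 15.9
position: [0.6154, -0.1702, 0.1877]
tool_rot: [0.048, 0.999, -0.0, -0.001]
ft_force: [0.1, 0.6, -0.5]
grip_width: 0.024
grip_force: 18.0
time: 16.07
position: [0.6155, -0.1674, 0.1876]
tool_rot: [0.048, 0.999, 0.001, -0.001]
ft_force: [-0.2, 0.3, -0.5]
grip_width: 0.0239
grip_force: 18.0
pos [ 0.6155 -0.1674  0.1876] yaw y 84.48 tilt [-0.0019  0.0015 -1.    ] f [-0.2  0.3 -0.5] jaw 0.0239 t 16.0667
shift cm [-0.32 -0.49  4.76]
```

```bash
python3 -m pendant '[{"jaw":0.1,"linear":[-0.3,-0.5,0],"twist":-0.3},{"jaw":0.1,"linear":[0,0,0.8],"twist":0},{"jaw":0.1,"linear":[0,0,0],"twist":0},{"jaw":0.1,"linear":[0,0,0],"twist":0}]'
python3 - <<'E'
from h import *
to(cab(-.099,-.049,.14)); o=robot.get_obs()['position']
for n in('top','scene'):
    c=cams.camera(n); np.savez(n+'4.npz',**c); u,v=proj(c,cab(-.08,-.049,.19))[0].astype(int)
    m=scissors(c,roi=(u-50,v-50,u+50,v+50)); uv=np.argwhere(m)[:,::-1]
    if len(uv):
        P=plane(c,uv,o[2]+.0215); q=(P[:,:2]-C0)@np.c_[CX,CY]; print(n,len(q),np.percentile(q,[2,50,98],axis=0).round(3).tolist(), 'px',uv.min(0),uv.max(0))
        D=depthpts(c,uv); print(np.median(D[:,2]))
    cv2.imwrite(f'pics/p_{n}.png',cv2.resize(c['color'][v-45:v+45,u-55:u+55],(400,327),interpolation=2))
cv2.imwrite('pics/p4.png',np.hstack([cv2.imread('pics/p_top.png'),cv2.imread('pics/p_scene.png')]))
E
```

```text
time: 16.4
position: [0.6185, -0.1702, 0.1798]
tool_rot: [0.043, 0.999, 0.001, -0.001]
ft_force: [0.0, 0.7, -0.6]
grip_width: 0.0236
grip_force: 18.0
pos [ 0.6185 -0.1702  0.1798] yaw y 85.06 tilt [-0.0021  0.0012 -1.    ] f [ 0.   0.7 -0.6] jaw 0.0236 t 16.4
shift cm [-0.   -0.24  3.97]
top 6 [[-0.04, -0.019], [-0.035, -0.017], [-0.031, -0.014]] px [355 185] [357 188]
0.19708463067573712
scene 144 [[-0.091, -0.069], [-0.053, -0.041], [-0.026, -0.011]] px [273 153] [291 165]
0.19916384282629096
```

View pics/p4.png

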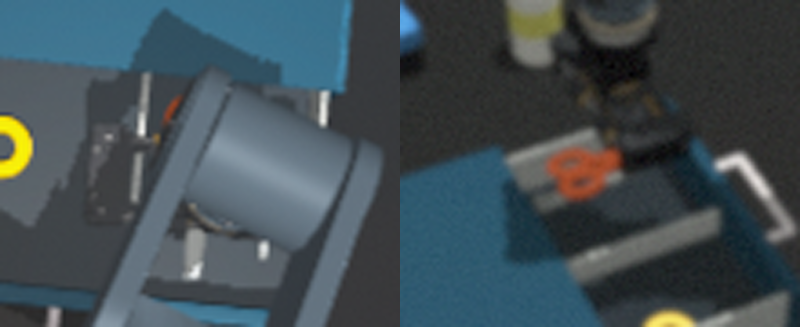

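Scissors are level in the hand, with the loops clear of the roof edge (26 mm) and of the partition. Lowering.

```bash
python3 -m pendant '[{"jaw":0.1,"linear":[0,-0.25,0.5],"twist":0.3},{"jaw":0.1,"linear":[0,0,1.5],"twist":0},{"jaw":0.1,"linear":[0,0,1.5],"twist":0},{"jaw":0.1,"linear":[0,0,1.5],"twist":0},{"jaw":0.1,"linear":[0,0,1.5],"twist":0},{"jaw":0.1,"linear":[0,0,1],"twist":0},{"jaw":0.1,"linear":[0,0,1],"twist":0},{"jaw":0.1,"linear":[0,0,0.7],"twist":0},{"jaw":0.1,"linear":[0,0,0.4],"twist":0},{"jaw":0.1,"linear":[0,0,0.2],"twist":0},{"jaw":0.1,"linear":[0,0,0],"twist":0},{"jaw":0.1,"linear":[0,0,0],"twist":0}]'
python3 -c "
from h import *
to(cab(-.099,-.049,.0745))"
```

```text
time: 17.5
position: [0.6192, -0.1745, 0.0833]
tool_rot: [0.046, 0.999, -0.0, 0.0]
ft_force: [-0.3, 0.3, -0.9]
grip_width: 0.0238
grip_force: 18.0
pos [ 0.6192 -0.1745  0.0833] yaw y 84.68 tilt [ 1.e-03 -5.e-04 -1.e+00] f [-0.3  0.3 -0.9] jaw 0.0238 t 17.5
shift cm [0.12 0.18 0.88]
```

```bash
python3 -m pendant '[{"jaw":0.1,"linear":[0,0.1,0.3],"twist":0},{"jaw":0.1,"linear":[0,0,0.3],"twist":0},{"jaw":0.1,"linear":[0,0,0],"twist":0}]'
python3 -m pendant '[{"jaw":0.1,"linear":[0,0,0.15],"twist":0},{"jaw":0.1,"linear":[0,0,0],"twist":0}]'
python3 -m pendant '[{"jaw":0.1,"linear":[0,0,0.15],"twist":0},{"jaw":0.1,"linear":[0,0,0],"twist":0}]'
```

```text
time: 17.75
position: [0.6186, -0.173, 0.0764]
tool_rot: [0.046, 0.999, 0.0, -0.0]
ft_force: [0.5, 0.7, -1.6]
grip_width: 0.0236
grip_force: 18.0
time: 17.92
position: [0.6187, -0.1732, 0.075]
tool_rot: [0.046, 0.999, 0.0, -0.0]
ft_force: [-0.0, 0.2, -1.3]
grip_width: 0.0239
grip_force: 18.0
time: 18.08
position: [0.6191, -0.1733, 0.0744]
tool_rot: [0.046, 0.999, -0.0, 0.0]
ft_force: [-1.3, 0.0, 2.9]
grip_width: 0.0239
grip_force: 18.0
```

Contact at 3–4 N, at the expected height. Release and lift.

```bash
python3 -m pendant '[{"jaw":0.33,"linear":[0,0,0],"twist":0},{"jaw":0.4,"linear":[0,0,0],"twist":0},{"jaw":0.42,"linear":[0,0,0],"twist":0},{"jaw":0.42,"linear":[0,0,0],"twist":0},{"jaw":0.42,"linear":[0,0,-0.5],"twist":0},{"jaw":0.42,"linear":[0,0,-1],"twist":0},{"jaw":0.42,"linear":[0,0,-2],"twist":0},{"jaw":0.42,"linear":[0,0,-3],"twist":0},{"jaw":0.42,"linear":[0,0,-3],"twist":0},{"jaw":0.42,"linear":[0,0,-3],"twist":0},{"jaw":0.42,"linear":[0,0,0],"twist":0}]' 10
python3 -m pendant '[{"jaw":0.42,"linear":[-4,0,0],"twist":7},{"jaw":0.42,"linear":[0,0,0],"twist":7},{"jaw":0.42,"linear":[0,0,0],"twist":7},{"jaw":0.42,"linear":[0,0,0],"twist":7},{"jaw":0.42,"linear":[0,0,0],"twist":7},{"jaw":0.42,"linear":[0,0,0],"twist":7},{"jaw":0.42,"linear":[0,0,0],"twist":7},{"jaw":0.42,"linear":[0,0,0],"twist":7},{"jaw":0.42,"linear":[0,0,0],"twist":7},{"jaw":0.42,"linear":[0,0,0],"twist":7},{"jaw":0.42,"linear":[0,0,0],"twist":7},{"jaw":0.42,"linear":[0,0,0],"twist":7}]'
python3 -m pendant '[{"jaw":0.42,"linear":[0,0,0],"twist":6},{"jaw":0.42,"linear":[0,0,0],"twist":0}]'
python3 -c "
from h import *
to(cab(-.248,0.0017,.18))"
```

```text
time: 19.0
position: [0.6231, -0.1751, 0.207]
tool_rot: [0.046, 0.999, -0.003, 0.007]
ft_force: [0.2, -0.4, 1.1]
grip_width: 0.0367
grip_force: 0.0
time: 20.0
position: [0.6586, -0.1769, 0.1993]
tool_rot: [0.705, 0.709, 0.0, 0.0]
ft_force: [-0.0, 0.2, 0.6]
grip_width: 0.0362
grip_force: 0.0
time: 20.17
position: [0.6587, -0.177, 0.1993]
tool_rot: [0.74, 0.673, 0.0, 0.0]
ft_force: [-0.7, -0.2, 0.6]
grip_width: 0.0367
grip_force: 0.0
pos [ 0.6587 -0.177   0.1993] yaw y -5.42 tilt [ 5.e-04 -2.e-04 -1.e+00] f [-0.7 -0.2  0.6] jaw 0.0367 t 20.1667
shift cm [  5.1  -18.99   1.92]
```

```bash
python3 -m pendant '[{"jaw":0.42,"linear":[0.9,-3,0],"twist":0},{"jaw":0.42,"linear":[0.9,-3.3,0],"twist":0},{"jaw":0.42,"linear":[0.9,-3.3,0],"twist":0},{"jaw":0.42,"linear":[0.9,-3.3,0],"twist":0},{"jaw":0.42,"linear":[0.9,-3.3,0],"twist":0},{"jaw":0.42,"linear":[0.6,-2.8,0],"twist":0},{"jaw":0.42,"linear":[0,0,0],"twist":0},{"jaw":0.42,"linear":[0,0,0],"twist":0}]'
python3 - <<'E'
from h import *
to(cab(-.248,0.0017,.0935))
c=cams.camera('top'); u,v=proj(c,cab(-.1,-.05,.09))[0].astype(int)
m=scissors(c,roi=(u-40,v-50,u+45,v+50)); uv=np.argwhere(m)[:,::-1]; q=(plane(c,uv,.095)[:,:2]-C0)@np.c_[CX,CY]; print(len(q),np.percentile(q,[0,50,100],axis=0).round(3).tolist(),np.median(depthpts(c,uv)[:,2]))
c2=cams.camera('scene'); u2,v2=proj(c2,cab(-.12,-.03,.09))[0].astype(int)
cv2.imwrite('pics/f.png',np.hstack([cv2.resize(a['color'][y-45:y+45,x-55:x+55],(400,327),interpolation=2) for a,x,y in((c,u,v),(c2,u2,v2))]))
E
```

```text
time: 20.83
position: [0.473, -0.108, 0.1994]
tool_rot: [0.738, 0.674, 0.0, 0.0]
ft_force: [-0.4, 0.0, 0.8]
grip_width: 0.0364
grip_force: 0.0
pos [ 0.473  -0.108   0.1994] yaw y -5.18 tilt [ 3.e-04 -2.e-04 -1.e+00] f [-0.4  0.   0.8] jaw 0.0364 t 20.8333
shift cm [-0.02  0.15 10.59]
294 [[-0.114, -0.082], [-0.054, -0.049], [-0.021, -0.016]] 0.09426110810294475
```

View pics/f.png

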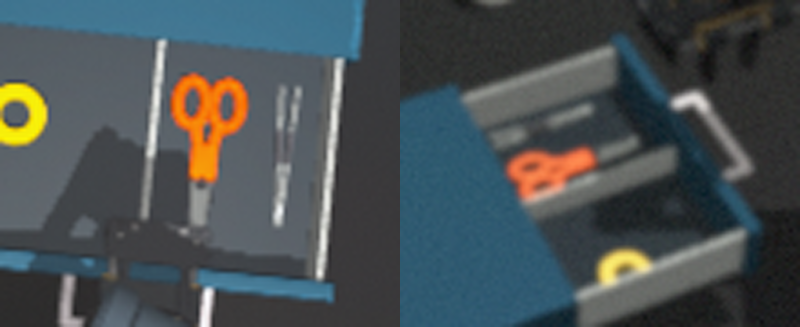

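The scissors lie flat between the partition and the forceps, untilted, and nothing else moved. Grip the handle again and push the drawer shut.

```bash
python3 -m pendant '[{"jaw":0.42,"linear":[0,0.15,1],"twist":0},{"jaw":0.42,"linear":[0,0,2],"twist":0},{"jaw":0.42,"linear":[0,0,2],"twist":0},{"jaw":0.42,"linear":[0,0,2],"twist":0},{"jaw":0.42,"linear":[0,0,1.5],"twist":0},{"jaw":0.42,"linear":[0,0,1],"twist":0},{"jaw":0.42,"linear":[0,0,0.8],"twist":0},{"jaw":0.42,"linear":[0,0,0.3],"twist":0},{"jaw":0.42,"linear":[0,0,0],"twist":0},{"jaw":0.42,"linear":[0,0,0],"twist":0}]'
python3 -m pendant '[{"jaw":0,"linear":[0,0,0],"twist":0},{"jaw":0,"linear":[0,0,0],"twist":0},{"jaw":0,"linear":[0,0,0],"twist":0},{"jaw":0,"linear":[0,0,0],"twist":0},{"jaw":0,"linear":[0,0,0],"twist":0},{"jaw":0,"linear":[0,0,0],"twist":0},{"jaw":0,"linear":[0,0,0],"twist":0}]' 25
```

```text
time: 21.77
position: [0.4763, -0.109, 0.0927]
tool_rot: [0.739, 0.674, 0.0, 0.0]
ft_force: [0.9, 0.3, 0.2]
grip_width: 0.0369
grip_force: 0.0
time: 22.35
position: [0.4751, -0.1086, 0.093]
tool_rot: [0.739, 0.674, -0.0, -0.0]
ft_force: [-2.7, -0.1, 4.5]
grip_width: 0.0091
grip_force: 25.0
```

Push gently (accelerations kept low so the contents don't slide).

```bash
python3 -m pendant '[{"jaw":0,"linear":[0,0.3,0],"twist":0},{"jaw":0,"linear":[0,0.6,0],"twist":0},{"jaw":0,"linear":[0,0.8,0],"twist":0},{"jaw":0,"linear":[0,0.8,0],"twist":0},{"jaw":0,"linear":[0,0.8,0],"twist":0},{"jaw":0,"linear":[0,0.8,0],"twist":0},{"jaw":0,"linear":[0,0.8,0],"twist":0},{"jaw":0,"linear":[0,0.8,0],"twist":0},{"jaw":0,"linear":[0,0.8,0],"twist":0},{"jaw":0,"linear":[0,0.8,0],"twist":0},{"jaw":0,"linear":[0,0.8,0],"twist":0},{"jaw":0,"linear":[0,0.8,0],"twist":0}]'
python3 -m pendant '[{"jaw":0,"linear":[0,0.8,0],"twist":0},{"jaw":0,"linear":[0,0.8,0],"twist":0},{"jaw":0,"linear":[0,0.8,0],"twist":0},{"jaw":0,"linear":[0,0.8,0],"twist":0},{"jaw":0,"linear":[0,0.8,0],"twist":0},{"jaw":0,"linear":[0,0.8,0],"twist":0},{"jaw":0,"linear":[0,0.8,0],"twist":0},{"jaw":0,"linear":[0,0.8,0],"twist":0},{"jaw":0,"linear":[0,0.8,0],"twist":0},{"jaw":0,"linear":[0,0.8,0],"twist":0},{"jaw":0,"linear":[0,0.6,0],"twist":0},{"jaw":0,"linear":[0,0.3,0],"twist":0}]'
python3 -c "
from h import *
to(cab(-.058,0.0017,.0935))"
```

```text
time: 23.35
position: [0.5647, -0.1169, 0.093]
tool_rot: [0.739, 0.674, -0.0, -0.0]
ft_force: [-4.2, 0.8, 4.4]
grip_width: 0.0093
grip_force: 25.0
time: 24.35
position: [0.6543, -0.1252, 0.093]
tool_rot: [0.739, 0.674, 0.001, 0.0]
ft_force: [-2.9, 0.6, 5.6]
grip_width: 0.0092
grip_force: 25.0
pos [ 0.6543 -0.1252  0.093 ] yaw y -5.32 tilt [ 0.0015 -0.     -1.    ] f [-2.9  0.6  5.6] jaw 0.0092 t 24.35
shift cm [ 0.02  0.94 -0.04]
```

```bash
python3 -m pendant '[{"jaw":0,"linear":[0,0.3,0],"twist":0},{"jaw":0,"linear":[0,0.3,0],"twist":0},{"jaw":0,"linear":[0,0.3,0],"twist":0},{"jaw":0,"linear":[0,0.2,0],"twist":0},{"jaw":0,"linear":[0,0,0],"twist":0}]'
python3 -m pendant '[{"jaw":0,"linear":[0,0.2,0],"twist":0},{"jaw":0,"linear":[0,0.2,0],"twist":0},{"jaw":0,"linear":[0,0,0],"twist":0}]'
python3 -c "
from h import *
to(cab(-.058,0.0017,.0935))"
```

```text
time: 24.77
position: [0.6632, -0.126, 0.093]
tool_rot: [0.739, 0.674, -0.001, -0.001]
ft_force: [-3.5, 1.4, 6.4]
grip_width: 0.0086
grip_force: 25.0
time: 25.02
position: [0.663, -0.1259, 0.093]
tool_rot: [0.739, 0.674, -0.004, -0.004]
ft_force: [-12.1, 0.8, 12.5]
grip_width: 0.0086
grip_force: 25.0
pos [ 0.663  -0.1259  0.093 ] yaw y -5.27 tilt [-0.0114  0.0016 -0.9999] f [-12.1   0.8  12.5] jaw 0.0086 t 25.0167
shift cm [ 0.01  0.07 -0.05]
```

```bash
python3 -m pendant '[{"jaw":0,"linear":[0,-0.3,0],"twist":0},{"jaw":0.42,"linear":[0,0,0],"twist":0},{"jaw":0.42,"linear":[0,0,0],"twist":0},{"jaw":0.42,"linear":[0,0,0],"twist":0},{"jaw":0.42,"linear":[0,0,0],"twist":0},{"jaw":0.42,"linear":[0,0,0],"twist":0},{"jaw":0.42,"linear":[0,0,-1],"twist":0},{"jaw":0.42,"linear":[0,0,-2],"twist":0},{"jaw":0.42,"linear":[0,0,-3],"twist":0},{"jaw":0.42,"linear":[0,0,-3],"twist":0},{"jaw":0.42,"linear":[0,0,-3],"twist":0},{"jaw":0.42,"linear":[0,0,0],"twist":0}]'
python3 -m pendant '[{"jaw":0.42,"linear":[0,-2,0],"twist":0},{"jaw":0.42,"linear":[0,-4,0],"twist":0},{"jaw":0.42,"linear":[0,-4,0],"twist":0},{"jaw":0.42,"linear":[0,-4,0],"twist":0},{"jaw":0.42,"linear":[0,-4,0],"twist":0},{"jaw":0.42,"linear":[0,-2,0],"twist":0},{"jaw":0.42,"linear":[0,0,0],"twist":0},{"jaw":0.42,"linear":[0,0,0],"twist":0}]'
python3 - <<'E'
from h import *
print(robot.get_obs()['position'])
c=cams.camera('top'); c2=cams.camera('scene')
for n,a in(('top',c),('scene',c2)):
    hsv=cv2.cvtColor(a['color'],cv2.COLOR_BGR2HSV); m=cv2.inRange(hsv,(0,0,140),(180,70,255)); uv=np.argwhere(m)[:,::-1]; P=depthpts(a,uv); r=np.c_[(P[:,:2]-C0)@CX,(P[:,:2]-C0)@CY,P[:,2]]
    k=(abs(r[:,2]-.118)<.012)&(abs(r[:,1])<.07)&(r[:,0]<-.02)&(r[:,0]>-.2); print(n,k.sum(),np.percentile(r[k,0],[2,25,50,90]).round(4) if k.sum() else '')
cv2.imwrite('pics/end.png',np.hstack([cv2.resize(c['color'][60:280,190:430],(400,367),interpolation=2),cv2.resize(c2['color'][110:330,170:410],(400,367),interpolation=2)]))
E
```

```text
time: 26.02
position: [0.6694, -0.1278, 0.2212]
tool_rot: [0.739, 0.674, 0.004, 0.007]
ft_force: [1.2, -0.4, 1.1]
grip_width: 0.0368
grip_force: 0.0
time: 26.68
position: [0.4656, -0.1079, 0.2135]
tool_rot: [0.739, 0.673, 0.0, 0.001]
ft_force: [1.5, -0.9, 1.2]
grip_width: 0.0364
grip_force: 0.0
[ 0.46560591 -0.10785873  0.21352684]
top 181 [-0.0622 -0.0592 -0.0555 -0.0299]
scene 99 [-0.0622 -0.0577 -0.0543 -0.0333]
```

View pics/end.png

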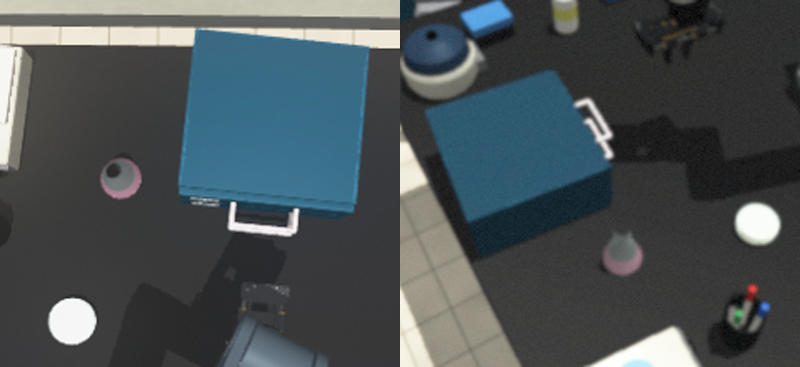

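The drawer is shut: the two grips on the bar were 190 mm apart and it held against a 12 N push. The bystanders in view are where they were, and the arm is clear.

```bash
python3 -c "
from rig import robot
print(robot.hand_in())"
```

```text
the job is handed in; nothing more can be done
None
```

The top drawer was pulled to its stop, the scissors were laid flat in the forceps compartment, the drawer was pushed fully shut, and the job was handed in at about 27 s of the 67 s limit.

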